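# Press the round flask down in its sprung cradle and hold it there

## Task

Take the stoppered amber flask out of its cork ring and set it upright in the orange sprung ring of the blue cradle. Then press the flask straight down until the ring is fully down on its stops, without forcing the glass, and finish while still holding it pressed down there, so that I can secure the ring. Leave the loupe, the specimen and the oiler where they are.

Things in the scene. Friction and masses are not known exactly. Their poses are not given: they have to be found in the camera images.
- flask: round-bottomed amber glass flask with a black stopper, loose, 0.09 to 0.18 kg, rigid. Bulb is a ball of 64 mm diameter; straight neck of 26 mm diameter from 62 to 90 mm above the underside, lip of 30 mm diameter at 90 to 94 mm, fixed stopper of 28 mm diameter up to the top at 106 mm. Origin: lowest point of the bulb; z points up through the neck. Starts upright in the cork ring. Best gripped by the neck from above; it can also be pressed on top of the stopper
- bulb_centre (a point): centre of the flask's ball-shaped bulb, 32 mm above its underside
- cork_ring: loose cork ring (0.2 kg) lying on the worktop in which the flask stands: outer diameter 92 mm, hole 52 mm, 25 mm high. Origin: centre of its underside. The bulb rests on the hole's upper edge, so the flask's underside is about 12 mm above the worktop
- cradle: fixed cradle: round blue base, 114 mm diameter, 10 mm thick, with three aluminium spring sleeves up to 30 mm above the worktop, 45 mm from the axis. It carries the orange sprung ring. Origin: centre of its underside, z up
- ring_seat (a point): centre of the upper edge of the orange sprung ring (outer diameter 74 mm, hole 52 mm, 8 mm thick; three bolt heads at 45 mm from the axis stand 3 mm above it). It is 52 mm above the worktop with the ring up and moves down with the ring. The bulb seats on the hole's upper edge and centres itself: its centre is then about 19 mm above this point, and the flask's underside 13 mm below it (nothing under it touches the flask)
- spring_ring (a joint): how far the sprung ring is pressed down, in m: 0 up (start), 0.014 fully down on its stops. Springs push it back up with about 5 N at the start of the travel and 16 N at the end; it rises again when let go; the weight of the flask alone does not move it
- loupe: black watchmaker's loupe, 36 mm wide, 32 mm high, loose bystander. Origin: centre of its underside
- specimen: dark red round mounted specimen, 30 mm diameter, 21 mm high, loose bystander. Origin: centre of its underside
- oiler: small yellow oil bottle, 36 mm diameter, 98 mm high with its spout, loose bystander at the front right (a second one far back by the wall is not meant). Origin: centre of its underside
Mind the look-alikes: they are no part of the job. Of the things that look like the cork_ring, take the one that is farthest from the robot's base at the start.

How it is judged:
By the outcome, as a careful person would: the job done as asked, in the order asked, and still so for the second after the job is handed in, while the arm keeps its last pose, push and grip.
It also fails if it takes over 38 s, if anything falls off the work surface, if the arm or the gripper's body presses on something with over 40 N, if the wrist force passes 120 N, or if a joint passes its speed limit or range.

## Robot

A 6-joint arm with a two-finger parallel gripper is mounted at the origin on a cart in front of the work surface, level with it; the furniture and walls round the work are solid. World frame = base frame: x ahead of the robot, y to its left, z up, the work surface at z = 0. Lengths are in mm, angles in rad, forces in N, time in s.
With the tool pointing down it reaches from about 375 to 900 mm from the base axis. Payload 3.1 kg.
Tool frame: the origin (TCP) lies midway between the tips of the shut fingers; the grasp point (between the pads) lies 19 mm behind it; z points along the fingers, y is the direction in which the jaws open and shut (so a half turn about z gives the same grasp; the last joint's range is limited). The gripper opens to 87 mm and grips with 3 to 60 N. Pads are 19 mm wide; open, the fingers measure 117 mm over their backs; the gripper's body (75 mm by 190 mm) begins 51 mm behind the grasp point.
Start: joints at [-1.304, 0.527, 1.433, -0, 1.181, -0.178], TCP at [269.506, -563.882, 222.548] pointing down, gripper open.
Joint ranges: [-3.08, 3.08], [-0.75, 2.2], [0.22, 2.44], [-1.43, 4.57], [0, 2.65], [-2.85, 2.85]. Speed limits (rad/s): [2.79, 2.79, 3.14, 3.14, 3.14, 3.14].

## Interface

Orientations are given as a rotation vector (axis times angle).
In Python, from rig import manip gives the robot as it stands.
- The arm moves only by the tool jog_arm, never from a script. Its argument "increments" is text: rows parted by semicolons, each of 7 numbers parted by spaces: the turn, a rotation vector about the world's x, y, z in degrees, then the shift along the world's x, y, z in mm, then the opening, from 0 (shut) to 1 (fully open). A call has exactly 8 rows; each row shifts and turns the commanded pose from where the row before left it; what a row does not reach is not made up. A row lasts 1/12 s, in which the tool goes at most 41.7 mm and 7.16 degrees, less where a joint would pass 70% of its speed; a pose out of reach is approached as far as the arm can. A call is refused whole if a number of a shift passes 41.7 or a number of a turn 7.16, either way. A call with a gripper value outside its range is refused whole. The fingers move at their own pace and stop on an object; the grip force is fixed at half the most. Time passes only in rows, so rows that do not move let the fingers close, or fill a call up. It gives the time, the measured TCP pose, the force and the opening at its end, in the units of the state.
- manip.observe(): the state, without advancing time (a new reading comes with each control period).
- manip.get_image(name): name is "scene" or "top" or "wrist"; returns the picture (420x560x3 uint8, red, green, blue); there is no depth.
- manip.camera_info(name): a dict with "fx", "fy", "cx", "cy" (pixels), "k1" (the pictures are not rectified: a ray, as slopes to the right and down, at radius r is drawn at 1 + k1 r^2 times it, then the intrinsics apply), "xyz" and "attitude" of the camera in the world. Camera axes: x right, y up, looking along -z (the intrinsics and any distortion apply to the point x, -y, -z); pixel columns grow to the right and rows downward; lengths in mm; the calibration is good to about 2 mm. A picture is of the moment at which its call begins: read the wrist's pose just before it. camera_info takes no time and is no camera call; for the wrist camera it gives the pose at the moment of the call.
- manip.finish_job(): hands the job in, once; it reports no verdict.
Trained networks look in the newest picture that a camera, given by its name, has taken for a name from the list of things; names that differ only in an ending like _2 or _b are one class to them, and where a whole thing is asked for, a point or a joint stands for the part that bears it (a point fixed in the world has none). Each returns a list of dicts, best first, with "conf" (0 to 1); they miss things now and then, are a little off and sometimes report something else, mostly with a low value. They report only what shows in the picture. A call takes as long as a camera call. They do not tell look-alikes from the thing itself.
- manip.spot_in(camera, query): "bbox" ([centre column, centre row, width, height] in pixels, round what is visible of it).
- manip.trace(camera, query): "mask" (420x560 bool, what is visible of it) and "bbox" ([centre column, centre row, width, height] in pixels, round what is visible of it).
The state is a dict: "time": time; "joints": joint angles; "joint_velocities": joint speeds; "tau": joint torques, N m; "ee_pos": TCP position; "tcp_rot": TCP orientation; "force": force on the tool from outside, world axes, zero at the start; "wrist_torque": the same for the moment, N m; "opening": opening from 0.0 (shut) to 1.0 (fully open).
Only numpy, scipy, OpenCV 4.12 (cv2) and the standard library are available. Lean on these libraries where they do the work, as an engineer would, in place of code of your own. Each camera call takes 0.05 s, during which the arm holds its last target. There are 200 camera calls.

## Working session

There is one attempt and no reset: what is moved stays moved. The work goes in short steps, Python scripts to look and compute and a tool call to move; the robot and the scene stay as the last step left them, time stands still between calls to the robot, and variables do not carry over. Pictures are saved under pics/ and viewed, about 8 in all and at most 12, crops included, and the job is handed in when it is done.

Besides the shell and the picture viewer there is one more tool, called after ">>>" by a JSON object that holds its "fn" and its "kwargs". jog_arm: Moves the arm, as the interface text tells. Its arguments: {"type":"object","properties":{"increments":{"type":"string"}},"required":["increments"]}

```bash
mkdir -p pics; cat > h.py <<'E'
from rig import manip
import numpy as np, cv2
from scipy.spatial.transform import Rotation as R
def rot(a):
    a=np.array(a,float)
    return a if a.shape==(3,3) else R.from_rotvec(a).as_matrix()
def ray(ci,u,v):
    x=(u-ci['cx'])/ci['fx'];y=(v-ci['cy'])/ci['fy'];a,b=x,y
    for _ in range(20):
        s=1+ci['k1']*(a*a+b*b);a,b=x/s,y/s
    return np.array(ci['xyz'],float),rot(ci['attitude'])@np.array([a,-b,-1])
def atz(ci,u,v,z):
    o,d=ray(ci,u,v);return o+d*(z-o[2])/d[2]
def save(n,im): cv2.imwrite('pics/'+n,im[:,:,::-1])
E
python3 - <<'E'
from h import *
print(manip.camera_info('top'));print(manip.camera_info('scene'))
a=manip.get_image('top');b=manip.get_image('scene');save('top.png',a);save('scene.png',b)
for c in('top','scene'):
    ci=manip.camera_info(c)
    for q,z in (('flask',44),('cork_ring',12),('cradle',5),('ring_seat',52),('loupe',16),('specimen',10),('oiler',50)):
        for r in manip.spot_in(c,q)[:4]: print(c,q,round(r['conf'],2),np.round(r['bbox']),np.round(atz(ci,*r['bbox'][:2],z)))
E
```

```text
{'fx': 430.16208563827047, 'fy': 430.16208563827047, 'cx': 278.6789715114691, 'cy': 208.8282981849863, 'k1': -0.13901322300263366, 'xyz': array([ 273.97741212,  -35.96885316, 1102.16171084]), 'attitude': array([ 0.15735453, -0.17847508, -1.65357133])}
{'fx': 472.30609841701164, 'fy': 472.30609841701164, 'cx': 277.3784161965088, 'cy': 209.2575279431033, 'k1': -0.0038419461583407304, 'xyz': array([ 93.0964458 , 730.47527883, 645.53742209]), 'attitude': array([ 0.32044252, -1.25839367, -2.3604018 ])}
top flask 0.88 [185. 202.  24.  29.] [537. 175.  44.]
top cork_ring 0.92 [188. 207.  36.  39.] [532. 174.  12.]
top cork_ring 0.61 [197. 267.  39.  41.] [375. 159.  12.]
top cradle 0.91 [310. 195.  43.  46.] [ 539. -146.    5.]
top loupe 0.48 [186. 204.  25.  25.] [540. 179.  16.]
top specimen 0.51 [189. 208.  34.  40.] [531. 172.  10.]
top oiler 0.5 [372. 162.  23.  21.] [ 601. -313.   50.]
scene flask 0.79 [218. 259.  36.  50.] [540. 159.  44.]
scene cork_ring 0.84 [220. 281.  51.  35.] [524. 181.  12.]
scene cork_ring 0.62 [292. 301.  47.  47.] [376. 160.  12.]
scene cradle 0.8 [292. 199.  44.  38.] [ 542. -161.    5.]
scene cradle 0.36 [298. 156.  13.  25.] [ 635. -378.    5.]
scene ring_seat 0.71 [294. 192.  41.  27.] [ 521. -125.   52.]
scene loupe 0.71 [289. 244.  20.  16.] [458.  15.  16.]
scene loupe 0.67 [296. 158.  11.  25.] [ 626. -347.   16.]
scene specimen 0.47 [261. 236.  16.  17.] [530.  14.  10.]
scene oiler 0.51 [296. 157.  10.  20.] [ 600. -293.   50.]
```

```bash
python3 - <<'E'
from h import *
t=cv2.imread('pics/top.png');s=cv2.imread('pics/scene.png')
a=cv2.resize(t[120:330,130:410],(800,600),interpolation=cv2.INTER_CUBIC);cv2.imwrite('pics/tc.png',a)
a=cv2.resize(s[120:345,160:460],(800,600),interpolation=cv2.INTER_CUBIC);cv2.imwrite('pics/sc.png',a)
E
```

```text
(no output)
```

View pics/tc.png

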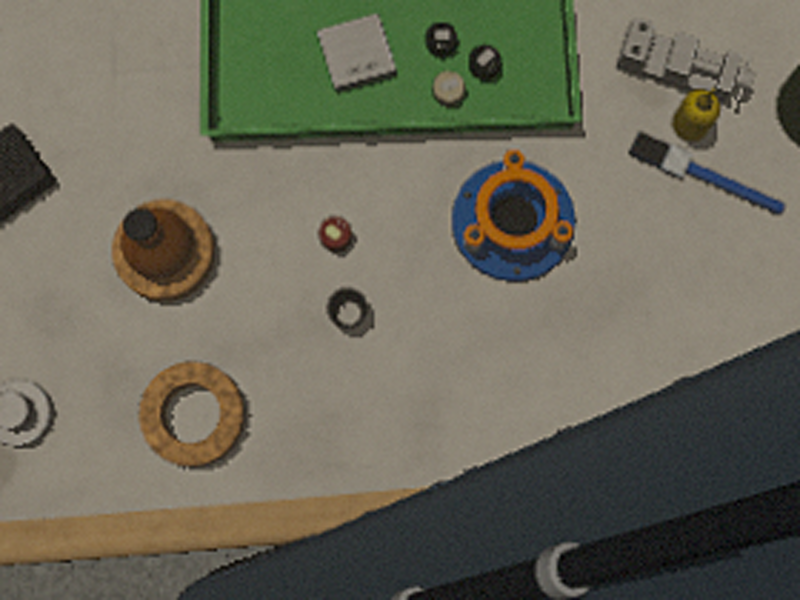

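View pics/sc.png

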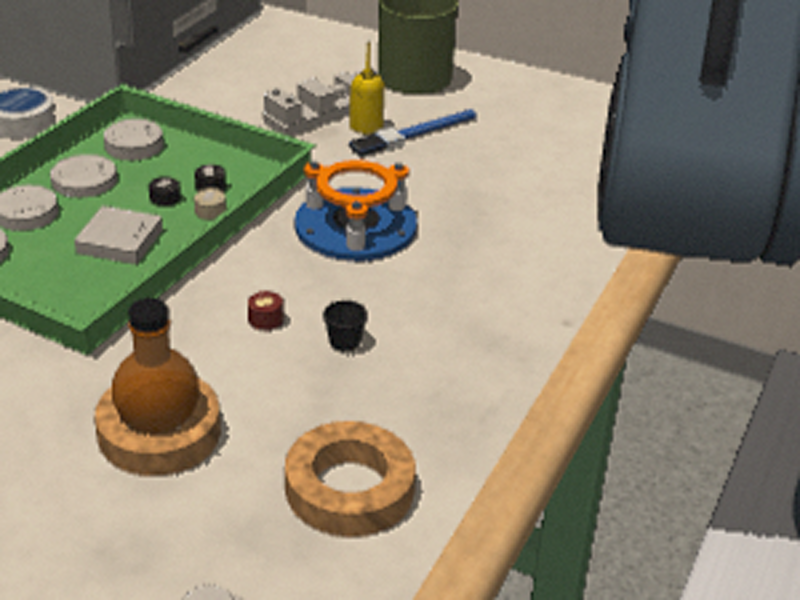

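The flask (top picture px 185,202) stands in the far cork ring at px (188,207), about (532,174). A second, empty ring lies at px (197,267), about (375,159). The one meant is the occupied ring, which is also the farther one, and the crops confirm it. The orange ring is at px (310,193), on the blue cradle.

```bash
python3 - <<'E'
from h import *
s=manip.observe();print(s['time'],s['ee_pos'],s['opening'],s['force']);print(rot(s['tcp_rot']))
ci=manip.camera_info('wrist');print(ci['xyz'],rot(ci['attitude']))
t=manip.camera_info('top')
print('ring',atz(t,130+516*.35,120+207*.35,52), 'base',atz(t,130+514*.35,120+219*.35,10))
print('stopper',atz(t,130+141*.35,120+225*.35,118),'cork',atz(t,130+165*.35,120+249*.35,25))
E
```

```text
0.8 [ 269.54037232 -563.90086456  222.61465309] 0.9996966547398218 [ 0.03159451  0.59975871 -0.39598002]
[[ 9.02249821e-01  4.31213705e-01  3.27062483e-05]
 [ 4.31213705e-01 -9.02249812e-01 -1.30895594e-04]
 [-2.69347675e-05  1.32203909e-04 -9.99999991e-01]]
[ 337.92717487 -531.69762418  384.66133261] [[ 4.29569421e-01  8.67956526e-01  2.49242015e-01]
 [-9.03033629e-01  4.13070709e-01  1.17910364e-01]
 [-6.13505668e-04 -2.75724608e-01  9.61236477e-01]]
ring [ 533.16554638 -144.14218515   52.        ] base [ 532.42201639 -145.4388479    10.        ]
stopper [529.44022663 173.39638877 118.        ] cork [529.32626895 172.2182278   25.        ]
```

>>> {"fn": "jog_arm", "kwargs": {"increments": "0 0 0 22 35 0 1;0 0 0 22 35 0 1;0 0 0 22 35 0 1;0 0 0 22 35 0 1;0 0 0 22 35 0 1;0 0 0 22 35 0 1;0 0 0 22 35 0 1;0 0 0 22 35 0 1"}}

```text
time: 1.47
ee_pos: [446.3, -282.2, 222.8]
tcp_rot: [3.063, 0.694, 0.001]
force: [1.5, -0.6, 0.4]
opening: 1.001
```

>>> {"fn": "jog_arm", "kwargs": {"increments": "0 0 0 22 35 0 1;0 0 0 22 35 0 1;0 0 0 22 35 0 1;0 0 0 22 34 0 1;0 0 0 0 0 0 1;0 0 0 0 0 0 1;0 0 0 0 0 0 1;0 0 0 0 0 0 1"}}

```text
time: 2.13
ee_pos: [533.0, -146.0, 222.5]
tcp_rot: [3.064, 0.692, -0.001]
force: [-0.3, 0.3, -0.4]
opening: 1.0
```

```bash
python3 - <<'E'
from h import *
s=manip.observe();print(s['time'],s['ee_pos'],s['joints'])
ci=manip.camera_info('wrist');w=manip.get_image('wrist');save('w1.png',w)
for q,z in (('cradle',10),('ring_seat',52)):
    for r in manip.trace('wrist',q)[:2]:
        print(q,r['conf'],r['bbox'],atz(ci,*r['bbox'][:2],z))
m=cv2.inRange(cv2.cvtColor(w,cv2.COLOR_RGB2HSV),(8,150,90),(22,255,255));m[:]=cv2.morphologyEx(m,cv2.MORPH_OPEN,np.ones((3,3)))
cs,_=cv2.findContours(m,cv2.RETR_CCOMP,cv2.CHAIN_APPROX_NONE)
for c in cs:
    if len(c)>60:
        P=np.array([atz(ci,*p[0],52)[:2] for p in c]);e=cv2.fitEllipse(P.astype(np.float32));print(len(c),e)
E
```

```text
2.1333 [ 532.95504167 -145.95358918  222.53150938] [-4.69314138e-01  4.30251270e-01  1.61557547e+00 -4.81555550e-04
  1.09595278e+00  6.57268041e-01]
cradle 0.85 [283.8, 179.6, 94.9, 85.7] [ 529.81799471 -146.91233471   10.        ]
ring_seat 0.89 [277.9, 180.4, 81.1, 83.0] [ 534.16353293 -137.5708265    52.        ]
121 ((611.9744873046875, -311.9000244140625), (27.71184539794922, 58.67649841308594), 170.03526306152344)
269 ((399.98883056640625, 125.47390747070312), (55.83052062988281, 77.037841796875), 104.0920639038086)
302 ((532.422119140625, -145.74806213378906), (85.50135803222656, 87.0726547241211), 62.564491271972656)
130 ((533.20458984375, -145.9158935546875), (51.11953353881836, 52.61671447753906), 33.295921325683594)
427 ((538.6416625976562, 142.6757354736328), (55.347599029541016, 81.15296936035156), 101.64350128173828)
```

View pics/w1.png

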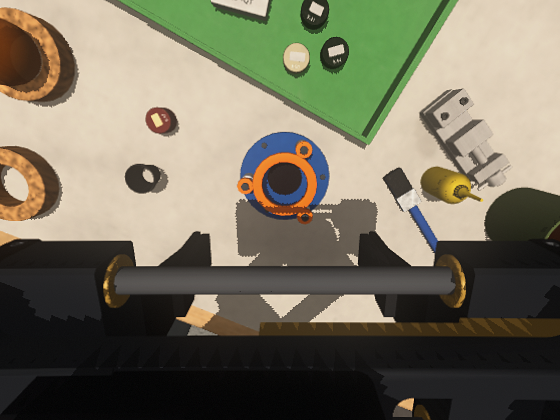

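The wrist view shows the cradle at px (284,178). The orange ring's hole fits a 52 mm circle at (533.2, -145.9). Next I move over the flask.

>>> {"fn": "jog_arm", "kwargs": {"increments": "0 0 0 0 40 0 1;0 0 0 0 40 0 1;0 0 0 -1 40 0 1;0 0 0 -1 40 0 1;0 0 0 -1 40 0 1;0 0 0 0 40 0 1;0 0 0 0 40 0 1;0 0 0 0 39 0 1"}}

```text
time: 2.95
ee_pos: [530.5, 174.9, 222.7]
tcp_rot: [3.064, 0.691, 0.0]
force: [0.7, -0.6, -0.7]
opening: 1.001
```

>>> {"fn": "jog_arm", "kwargs": {"increments": "0 0 0 0 0 0 1;0 0 0 0 0 0 1;0 0 0 0 0 0 1;0 0 0 0 0 0 1;0 0 0 0 0 0 1;0 0 0 0 0 0 1;0 0 0 0 0 0 1;0 0 0 0 0 0 1"}}

```text
time: 3.62
ee_pos: [530.7, 173.3, 222.6]
tcp_rot: [3.064, 0.692, -0.0]
force: [-0.2, 0.3, 0.6]
opening: 1.005
```

```bash
python3 - <<'E'
from h import *
s=manip.observe();print(s['time'],s['ee_pos'],s['force'])
ci=manip.camera_info('wrist');w=manip.get_image('wrist');save('w2.png',w)
for q,z in (('cork_ring',25),('flask',118)):
    for r in manip.trace('wrist',q)[:2]:
        print(q,r['conf'],r['bbox'],atz(ci,*r['bbox'][:2],z))
# dark blob (stopper) top
g=cv2.cvtColor(w,cv2.COLOR_RGB2GRAY)
for r in manip.trace('wrist','flask')[:1]:
    m=(r['mask']&(g<45)).astype(np.uint8)
    cs,_=cv2.findContours(m,cv2.RETR_EXTERNAL,cv2.CHAIN_APPROX_NONE)
    for c in cs:
        if len(c)>20:
            P=np.array([atz(ci,*p[0],118)[:2] for p in c]);print(len(c),cv2.boundingRect(c),cv2.fitEllipse(P.astype(np.float32)))
E
```

```text
3.6167 [530.67732946 173.30650255 222.57928336] [-0.2366326   0.25406347  0.58481768]
cork_ring 0.8 [286.6, 175.4, 73.5, 70.6] [536.63950249 172.90836557  25.        ]
cork_ring 0.75 [248.9, 280.4, 54.7, 66.1] [385.25242354 157.00031303  25.        ]
flask 0.75 [286.1, 183.2, 59.5, 55.3] [546.11309258 178.63083516 118.        ]
82 (269, 183, 30, 30) ((532.9298095703125, 174.698974609375), (26.487796783447266, 27.136030197143555), 124.69390869140625)
```

View pics/w2.png

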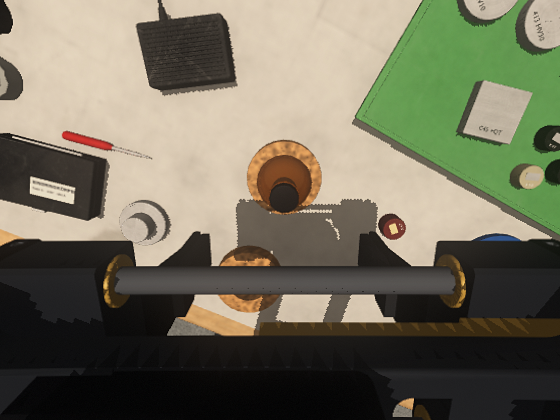

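The stopper top is at px (284,197) with the flask below it in its ring. Its axis is about (532.5, 174.3). I'll descend straight to the neck.

>>> {"fn": "jog_arm", "kwargs": {"increments": "0 0 0 1.5 1 -25 1;0 0 0 0 0 -25 1;0 0 0 0 0 -25 1;0 0 0 0 0 -25 1;0 0 0 0 0 -20 1;0 0 0 0 0 -15 1;0 0 0 0 0 -10 1;0 0 0 0 0 0 1"}}

```text
time: 4.48
ee_pos: [530.6, 175.0, 75.5]
tcp_rot: [-3.063, -0.695, 0.007]
force: [-0.9, -0.5, -0.0]
opening: 0.999
```

>>> {"fn": "jog_arm", "kwargs": {"increments": "0 0 0 0 0 0 0.5;0 0 0 0 0 0 0.4;0 0 0 0 0 0 0.3;0 0 0 0 0 0 0.2;0 0 0 0 0 0 0.1;0 0 0 0 0 0 0;0 0 0 0 0 0 0;0 0 0 0 0 0 0"}}

```text
time: 5.15
ee_pos: [532.1, 175.1, 77.7]
tcp_rot: [3.064, 0.694, 0.0]
force: [0.4, -0.0, 0.5]
opening: 0.478
```

>>> {"fn": "jog_arm", "kwargs": {"increments": "0 0 0 0 0 0 0;0 0 0 0 0 0 0;0 0 0 0 0 0 0;0 0 0 0 0 0 0;0 0 0 0 0 0 0;0 0 0 0 0 0 0;0 0 0 0 0 0 0;0 0 0 0 0 0 0"}}

```text
time: 5.82
ee_pos: [532.1, 175.1, 77.6]
tcp_rot: [3.064, 0.695, 0.0]
force: [-0.1, -0.9, 0.7]
opening: 0.31
```

>>> {"fn": "jog_arm", "kwargs": {"increments": "0 0 0 0 0 0 0;0 0 0 0 0 0 0;0 0 0 0 0 5 0;0 0 0 0 0 10 0;0 0 0 0 0 15 0;0 0 0 0 0 20 0;0 0 0 0 0 25 0;0 0 0 0 0 15 0"}}

```text
time: 6.48
ee_pos: [532.8, 175.3, 170.3]
tcp_rot: [3.064, 0.694, 0.004]
force: [0.0, 0.8, -1.8]
opening: 0.311
```

```bash
python3 - <<'E'
from h import *
s=manip.observe();print(s['time'],s['ee_pos'],s['force'],s['opening'])
save('s3.png',cv2.resize(manip.get_image('scene')[200:320,160:320],(800,600)))
E
```

```text
6.4833 [532.75897724 175.3313549  170.29127972] [ 0.01697961  0.80215917 -1.81975249] 0.31139607445078626
```

View pics/s3.png

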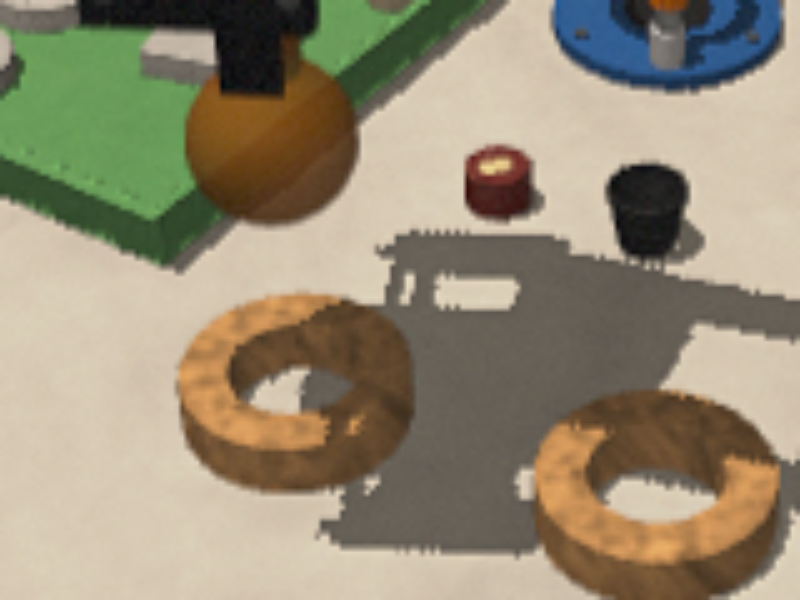

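The flask hangs upright in the gripper and the cork ring stayed behind. I'll carry it to the cradle.

>>> {"fn": "jog_arm", "kwargs": {"increments": "0 0 0 0 -20 0 0;0 0 0 1 -38 0 0;0 0 0 0 -41 0 0;0 0 0 0 -41 0 0;0 0 0 0 -41 0 0;0 0 0 0 -41 0 0;0 0 0 0 -41 0 0;0 0 0 0 -38 0 0"}}

```text
time: 7.2
ee_pos: [532.4, -128.0, 167.5]
tcp_rot: [-3.064, -0.694, 0.0]
force: [-0.1, 0.2, -0.2]
opening: 0.313
```

>>> {"fn": "jog_arm", "kwargs": {"increments": "0 0 0 0 -20 0 0;0 0 0 0 0 0 0;0 0 0 0 0 0 0;0 0 0 0 0 0 0;0 0 0 0 0 -10 0;0 0 0 0 0 -15 0;0 0 0 0 0 -15 0;0 0 0 0 0 0 0"}}

```text
time: 7.87
ee_pos: [530.7, -143.1, 124.5]
tcp_rot: [-3.059, -0.697, 0.008]
force: [0.4, 0.4, -1.0]
opening: 0.308
```

```bash
python3 - <<'E'
from h import *
s=manip.observe();print(s['time'],s['ee_pos'],s['force'],s['opening'])
save('s4.png',cv2.resize(manip.get_image('scene')[130:250,220:380],(800,600)))
ci=manip.camera_info('scene')
r=manip.trace('scene','flask')[:1]
for q in r: print(q['conf'],q['bbox'])
def proj(p):
    c=rot(ci['attitude']).T@(np.array(p)-ci['xyz']);a,b=c[0]/-c[2],-c[1]/-c[2];k=1+ci['k1']*(a*a+b*b)
    return ci['fx']*a*k+ci['cx'],ci['fy']*b*k+ci['cy']
e=s['ee_pos'];print('bulb centre expected',proj(e-[0,0,33]),'ring',proj([533.2,-145.9,52]))
E
```

```text
7.8667 [ 530.66530816 -143.092474    124.524287  ] [ 0.35400996  0.44384878 -0.96933952] 0.30772003759232
bulb centre expected (np.float64(293.67896733742833), np.float64(173.33847130766696)) ring (np.float64(292.9032384772723), np.float64(186.81023687706167))
```

View pics/s4.png

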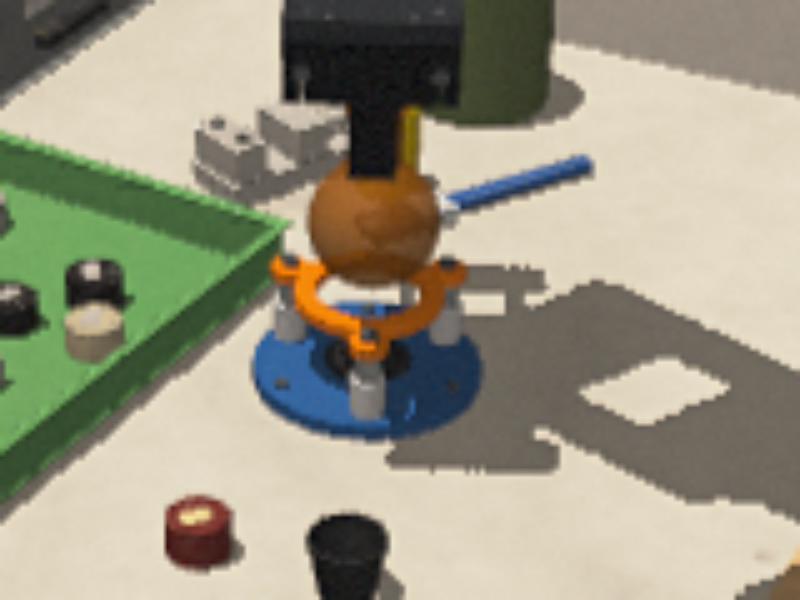

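The bulb is centred over the orange ring (crop px 374,222, above the ring at 368,290), as predicted. I'll settle first, then lower slowly.

>>> {"fn": "jog_arm", "kwargs": {"increments": "0 0 0 0 0 0 0;0 0 0 0 0 0 0;0 0 0 0 0 0 0;0 0 0 0 0 -6 0;0 0 0 0 0 -6 0;0 0 0 0 0 -6 0;0 0 0 0 0 0 0;0 0 0 0 0 0 0"}}

```text
time: 8.63
ee_pos: [532.5, -145.7, 108.8]
tcp_rot: [-3.063, -0.694, 0.002]
force: [0.1, 0.3, -1.1]
opening: 0.312
```

>>> {"fn": "jog_arm", "kwargs": {"increments": "0 0 0 0 0 -2 0;0 0 0 0 0 -2 0;0 0 0 0 0 -2 0;0 0 0 0 0 0 0;0 0 0 0 0 0 0;0 0 0 0 0 0 0;0 0 0 0 0 0 0;0 0 0 0 0 0 0"}}

```text
time: 9.3
ee_pos: [533.3, -145.9, 103.9]
tcp_rot: [3.064, 0.694, 0.001]
force: [-0.5, 1.4, 4.0]
opening: 0.315
```

>>> {"fn": "jog_arm", "kwargs": {"increments": "0 0 0 0 0 -2 0;0 0 0 0 0 0 0;0 0 0 0 0 -2 0;0 0 0 0 0 0 0;0 0 0 0 0 0 0;0 0 0 0 0 0 0;0 0 0 0 0 0 0;0 0 0 0 0 0 0"}}

```text
time: 9.97
ee_pos: [533.4, -145.9, 100.2]
tcp_rot: [3.064, 0.694, 0.001]
force: [-1.6, 2.0, 7.5]
opening: 0.313
```

>>> {"fn": "jog_arm", "kwargs": {"increments": "0 0 0 0 0 -2 0;0 0 0 0 0 0 0;0 0 0 0 0 -2 0;0 0 0 0 0 0 0;0 0 0 0 0 0 0;0 0 0 0 0 0 0;0 0 0 0 0 0 0;0 0 0 0 0 0 0"}}

```text
time: 10.63
ee_pos: [533.5, -145.8, 96.6]
tcp_rot: [3.063, 0.694, 0.002]
force: [-1.3, 2.2, 9.9]
opening: 0.312
```

>>> {"fn": "jog_arm", "kwargs": {"increments": "0 0 0 0 0 -2 0;0 0 0 0 0 0 0;0 0 0 0 0 -2 0;0 0 0 0 0 0 0;0 0 0 0 0 0 0;0 0 0 0 0 0 0;0 0 0 0 0 0 0;0 0 0 0 0 0 0"}}

```text
time: 11.3
ee_pos: [533.6, -145.9, 93.1]
tcp_rot: [3.063, 0.694, 0.003]
force: [-1.3, 3.5, 12.8]
opening: 0.311
```

>>> {"fn": "jog_arm", "kwargs": {"increments": "0 0 0 0 0 -1 0;0 0 0 0 0 0 0;0 0 0 0 0 0 0;0 0 0 0 0 -1 0;0 0 0 0 0 0 0;0 0 0 0 0 0 0;0 0 0 0 0 0 0;0 0 0 0 0 0 0"}}

```text
time: 11.97
ee_pos: [533.7, -145.8, 91.3]
tcp_rot: [3.063, 0.694, 0.003]
force: [-1.2, 3.4, 13.9]
opening: 0.309
```

>>> {"fn": "jog_arm", "kwargs": {"increments": "0 0 0 0 0 -1 0;0 0 0 0 0 0 0;0 0 0 0 0 0 0;0 0 0 0 0 0 0;0 0 0 0 0 0 0;0 0 0 0 0 0 0;0 0 0 0 0 0 0;0 0 0 0 0 0 0"}}

```text
time: 12.63
ee_pos: [533.7, -145.9, 90.4]
tcp_rot: [3.063, 0.694, 0.003]
force: [-2.2, 3.6, 15.0]
opening: 0.312
```

>>> {"fn": "jog_arm", "kwargs": {"increments": "0 0 0 0 0 -1 0;0 0 0 0 0 0 0;0 0 0 0 0 0 0;0 0 0 0 0 0 0;0 0 0 0 0 0 0;0 0 0 0 0 0 0;0 0 0 0 0 0 0;0 0 0 0 0 0 0"}}

```text
time: 13.3
ee_pos: [533.9, -145.9, 89.9]
tcp_rot: [3.063, 0.694, 0.004]
force: [-1.9, 4.1, 18.3]
opening: 0.313
```

>>> {"fn": "jog_arm", "kwargs": {"increments": "0 0 0 0 0 -0.8 0;0 0 0 0 0 0 0;0 0 0 0 0 0 0;0 0 0 0 0 0 0;0 0 0 0 0 0 0;0 0 0 0 0 0 0;0 0 0 0 0 0 0;0 0 0 0 0 0 0"}}

```text
time: 13.97
ee_pos: [534.1, -145.9, 89.8]
tcp_rot: [3.062, 0.694, 0.005]
force: [-2.9, 3.2, 21.7]
opening: 0.314
```

```bash
python3 - <<'E'
from h import *
F=[]
im=manip.get_image('scene')
for _ in range(6): manip.get_image('scene');s=manip.observe();F.append(np.r_[s['ee_pos'][2],s['force'],s['opening']])
print(s['time'],np.round(F,2))
save('s5.png',cv2.resize(im[130:250,220:380],(800,600)))
E
```

```text
14.3167 [[89.77 -2.45  3.65 21.89  0.31]
 [89.74 -3.21  4.07 21.48  0.31]
 [89.76 -2.78  4.56 22.35  0.32]
 [89.76 -3.19  3.75 22.25  0.31]
 [89.78 -1.95  3.06 22.52  0.31]
 [89.76 -2.6   3.96 22.17  0.31]]
```

View pics/s5.png

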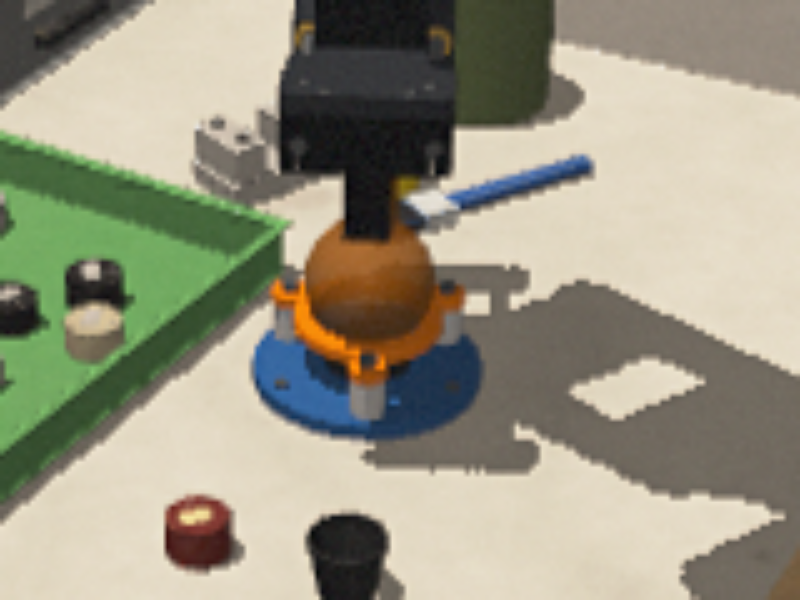

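The ring sits on its sleeves with the flask upright in it. The tool moved only 0.1 mm for 4 N more, so the ring is on its stops. I'm handing in while it is held there.

```bash
python3 -c "
from rig import manip
print(manip.finish_job())"
```

```text
the job is handed in; nothing more can be done
None
```

The flask is upright in the orange sprung ring, pressed down on its stops. The arm is still gripping the neck and holding it there with about 22 N. I handed the job in at about 14.3 s; it reports no verdict.

- **Flask pick-up:** I took it by the neck from the far cork ring. The ring stayed where it was.
- **Press:** I lowered the flask in small steps. The tool went from z of about 104 mm at first contact to 89.8 mm, roughly the 14 mm of travel. The upward force rose steadily from about 4 N to 15 N. The last steps raised it to 22 N with only about 0.1 mm of movement in the final one, so the ring is on its stops.
- **Last picture:** It shows the ring down on the sleeves with the flask seated in it. The loupe, specimen and oiler look unmoved, though the gripper mostly hid the oiler. I did not measure any of the three again.
- **Side load:** About 4 to 5 N remained sideways while pressing, from a small centring offset, and I left it. In the carry check, the network did not find the flask in the scene picture, so I checked the alignment by eye against the calculated position.

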